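# Back off the camera carriage's clamp bolt with a reversible ratchet

## Task

The ratchet spanner left on the camera carriage's clamp bolt is still set to tighten: flip its thumb lever across to the loosening side without forcing it, then swing the handle to and fro to unscrew the bolt until you feel it come up against its captive stop. Ease off there rather than forcing it, let go, and leave the lever set to loosen. Do not tighten the bolt any further on the way and do not disturb the things lying on the bench.

Things in the scene. Friction and masses are not known exactly. Their poses are not given: they have to be found in the camera images.
- rail: Aluminium camera test rail, 440 mm long along its own y, fixed to the bench; a grey carriage in the middle carries a 35 mm camera (top at 0.163 m). Origin: centre of its underside. The clamp bolt stands upright in the carriage's front jaw at x -88 mm, y 0 of this frame. Black jack-screw knobs (28 mm across, 84 mm high) at x -105, y +-150 mm; collimator tube (134 mm high) at the +y end.
- ratchet_axis (a point): Point on the bolt's vertical axis, on top of the spanner's round head (47 mm across, 16 mm thick, underside 64 mm above the bench). The bright steel spanner is captive on the bolt's 22 mm hexagon head; its handle points roughly at the robot and lies level in free air above the bench.
- handle_grip (a point): Middle of the spanner's grip, 135 mm from the bolt axis, half-way up it (71.5 mm above the bench). The grip is 22 mm wide, 15 mm thick and runs from 80 to 165 mm from the axis; the neck before it is 15 mm wide. The line from ratchet_axis to this point is the handle's direction.
- ratchet (a joint): Swing of the handle about the bolt axis, rad. 0: square to the rail, towards the robot; grows counter-clockwise seen from above. Free from -1.25 to +1.25, where the handle meets the jack-screw knobs. The head's rubbing takes about 0.35 N m (2 to 4 N at the grip) to overcome either way; it stays where it is left.
- thumb_tab: Upright tab of the dark steel thumb lever, 9 mm wide across the handle, 7 mm along it, 17.5 mm high, on top of the neck about 57 mm from the bolt axis; nothing else on the spanner stands as high (its neck and head are below 80 mm). Origin: its centre, 88 mm above the bench. 2 to 4 N sideways takes it past its sprung middle, then it snaps over; 15 N damages it.
- lever_pivot (a point): Pivot of the thumb lever on top of the spanner, on the handle's centre line 30 mm from the bolt axis. The tab is 28 mm from it towards the grip and travels about 20 mm sideways from stop to stop. Beyond its stop a push on the tab bears on the whole spanner; a gentle push (4 N) hardly moves the handle.
- lever (a joint): Angle of the thumb lever, rad, 0 in line with the handle, counter-clockwise from above positive, stops at +-0.36. Negative: set to tighten (drives the bolt clockwise, clicks freely counter-clockwise). Positive: set to loosen (drives counter-clockwise, clicks freely clockwise). It may rest at 0.2 with the pawl on top of a tooth, and ticks while the ratchet clicks.
- bolt (a joint): Turn of the clamp bolt, rad, right-hand thread: 0 as at the start, grows as it unscrews (counter-clockwise from above). Stiff all the way: 0.95 N m with the head's rubbing, or 7 N square at handle_grip (twice that half-way along). Somewhere from 1.5 to 2.1 rad it meets its captive stop and goes solid: to be felt, it differs each time. Over 20 N at handle_grip there is forcing it.
- bolt_collar: Captive collar on the bolt's shank, hidden inside the clamp jaw; it turns with the bolt and is what meets the stop. Origin on the bolt axis, 24 mm above the bench. The ratchet wheel above it has 18 teeth, so up to 0.35 rad of each working stroke is lost before it bites, and the handle springs back about 0.1 rad when eased.
- spare_lens: Bystander: black camera lens standing on the bench, 66 mm across, 62 mm high; origin at the centre of its underside.
- film_can: Bystander: black film can standing on the bench, 34 mm across, 53 mm high; origin at the centre of its underside.
- light_meter: Bystander: grey light meter lying flat, 62 x 100 x 22 mm; origin at the centre of its underside.

How it is judged (in metres and radians):
On the way, in this order (a step that is already met when the one before it is completed fails the run):
1. the thumb lever is over on the loosening side before the bolt has been turned (value of joint lever above 0.1 rad and value of joint bolt below 0.1 rad), for 0.2 s.
2. the bolt, unscrewed, bears on its captive stop (value of joint bolt above 1.4 rad and contact force between bolt_collar and anything else above 6 N), for 0.05 s.
At the end, for the whole second after the job is handed in: The bolt is unscrewed and has been up against its captive stop (turned by more than 1.4 rad and by as much as the stop allows), the lever stands on the loosening side (above 0.1 rad), the handle is at rest (below 0.05 rad/s) and the three bystanders are within 30 mm of where they were (value of joint bolt above 1.4 rad and value of joint lever above 0.1 rad and velocity of joint ratchet between -0.05 and 0.05 rad/s and distance of each of spare_lens, film_can, light_meter from where it was at the start of the episode below 0.03 m); the robot touches nothing.
It fails at once if the thumb lever is forced: more than 15 N on its tab (contact force between thumb_tab and anything else above 15 N).
It fails at once if the bolt is forced against its stop: collar pressed with more than 85 N, which is 1.7 N m, about 20 N at the handle's grip with the rubbing included (contact force between bolt_collar and anything else above 85 N).
It fails at once if the bolt is tightened further (below -0.1 rad) (value of joint bolt below -0.1 rad).
It fails at once if the lens, film can or light meter is pushed away by more than 30 mm (distance of any of spare_lens, film_can, light_meter from where it was at the start of the episode above 0.03 m).
It also fails if it takes over 72 s, if anything falls off the work surface, if the arm or the gripper's body presses on something with over 40 N, if the wrist force passes 120 N, or if a joint passes its speed limit or range.

## Robot

A 6-joint arm with a two-finger parallel gripper is mounted at the origin on the work surface. World frame = base frame: x ahead of the robot, y to its left, z up, the work surface at z = 0. Lengths are in m, angles in degrees, forces in N, time in s.
With the tool pointing down it reaches from about 0.4 to 0.825 m from the base axis. Payload 7 kg.
Tool frame: the origin (TCP) lies at the very end of the fingers, on their centre line; the grasp point (between the pads) lies 19 mm behind it; z points along the fingers, y is the line along which they close (so a half turn about z gives the same grasp; the last joint's range is limited). The gripper opens to 88 mm and grips with 3 to 60 N. Pads are 19 mm wide; open, the fingers measure 130 mm over their backs; the gripper's body (78 mm by 193 mm) begins 47 mm behind the grasp point.
Start: joints at [83.715, 20.546, 0.682, 0, -70.136, -16.507], TCP at [0.261, 0.622, 0.227] pointing down, gripper open.
Joint ranges: [-176.03, 176.03], [-82.01, 121.73], [-58.28, 71.71], [-173.87, 95.51], [-174.79, -0.11], [-173.66, 173.66]. Speed limits (degrees/s): [136.94, 136.94, 172.46, 180, 180, 180].

## Interface

Orientations are given as [roll, pitch, yaw] about the fixed x, y, z axes, in that order (R = Rz(yaw) Ry(pitch) Rx(roll)).
In Python, from plant import get_state, capture, close_job, regions_of gives the robot as it stands.
- The arm moves only by the tool jog_arm, never from a script. Its argument "moves" is a list of rows, each a list of 3 entries, a list of its own where there are three numbers: the shift along the tool's x, y, z in cm, then the turn about the tool's z in degrees, then the finger opening in cm, from 0 to 8.76. A call has 1 to 12 rows; each row shifts and turns the commanded pose from where the row before left it, along the tool's axes as they then stand; what a row does not reach is not made up. A row lasts 1/8 s, in which the tool goes at most 62.5 mm and 10.7 degrees, less where a joint would pass 70% of its speed; a pose out of reach is approached as far as the arm can. A call is refused whole if a number of a shift passes 6.25 or a number of a turn 10.7, either way. A call with a gripper value outside its range is refused whole. The fingers move at their own pace and stop on an object; "newtons" is the grip in N (left out, the last holds). Time passes only in rows, so rows that do not move let the fingers close. It gives the time, the measured TCP pose, the force, the opening and the grip force at its end, in the units of the state.
- get_state(): the state, without advancing time (a new reading comes with each control period).
- capture(name): name is "side" or "top" or "wrist"; returns a dict with "pixels" (480x640x3 uint8, blue, green, red), "mtx" (3x3 intrinsics, pixels), "world_from_camera" (4x4, takes a point from camera to world coordinates); the wrist camera has in their place "hand_eye" (4x4, takes a point from camera to tool coordinates, whose origin is the TCP and whose axes are the flange's). Camera axes: x right, y down, z forward; pixel columns grow to the right and rows downward; lengths in m; the calibration is good to about 2 mm. The wrist camera is an equidistant fisheye: a pixel r from the principal point sees the ray r / f radians off the axis. A picture is of the moment at which its call begins: read the wrist's pose just before it. There is no depth.
- close_job(): hands the job in; it is judged then, once.
Trained networks look in a picture, given as the dict that the camera call returned (one of the last four; its "shot" number tells which), for a name from the list of things; names that differ only in an ending like _2 or _b are one class to them, and where a whole thing is asked for, a point or a joint stands for the part that bears it (a point fixed in the world has none). Each returns a list of dicts, best first, with "confidence" (0 to 1); they miss things now and then, are a little off and sometimes report something else, mostly with a low value. They report only what shows in the picture. A call takes as long as a camera call.
- regions_of(picture, thing): "pixels" (480x640 bool, what is visible of it) and "pixel" ([column, row] in pixels, amid what is visible of it).
The state is a dict: "time_s": time; "joints": joint angles; "qd": joint speeds; "joint_torque": joint torques, N m; "tcp_pos": TCP position; "eef_rot": TCP orientation; "contact_force": force on the tool from outside, world axes, zero at the start; "moment": the same for the moment, N m; "gripper_width": finger opening in m; "gripper_force": force on a finger pad.
Only numpy, scipy, OpenCV 4.12 (cv2) and the standard library are available. Lean on these libraries where they do the work, as an engineer would, in place of code of your own. Each camera call takes 0.05 s, during which the arm holds its last target. There are 200 camera calls.

## Working session

There is one attempt and no reset: what is moved stays moved. The work goes in short steps, Python scripts to look and compute and a tool call to move; the robot and the scene stay as the last step left them, time stands still between calls to the robot, and variables do not carry over. Pictures are saved under pics/ and viewed, at most 10 in all, crops included, and the job is handed in when it is done.

Besides the shell and the picture viewer there is one more tool, called after "Call:" by a JSON object that holds its "name" and its "arguments", one argument or row to a line. jog_arm: Moves the arm, as the interface text tells. Its arguments: {"type":"object","properties":{"moves":{"type":"array"},"newtons":{"type":"number"}},"required":["moves"]}

```bash
mkdir -p pics; cat > h.py <<'E'
import numpy as np, cv2
from plant import get_state, capture, close_job, regions_of
from scipy.spatial.transform import Rotation as R
def ray(p,uv):
    K=p["mtx"];T=np.array(p["world_from_camera"])
    d=np.linalg.inv(K)@np.array([uv[0],uv[1],1.]);d=T[:3,:3]@d
    return T[:3,3],d
def at_z(p,uv,z):
    o,d=ray(p,uv);return o+d*(z-o[2])/d[2]
def tri(rs):
    A=np.zeros((3,3));b=np.zeros(3)
    for o,d in rs:
        d=d/np.linalg.norm(d);M=np.eye(3)-np.outer(d,d);A+=M;b+=M@o
    return np.linalg.solve(A,b)
E
python3 - <<'E'
from h import *
s=get_state();print(s)
ps={n:capture(n) for n in("top","side")}
for n,p in ps.items():
    cv2.imwrite(f"pics/{n}0.png",p["pixels"])
    print(n,np.round(p["world_from_camera"],3).tolist())
Z={"ratchet_axis":.08,"handle_grip":.0715,"thumb_tab":.088,"lever_pivot":.08,"rail":.05,"spare_lens":.03,"film_can":.026,"light_meter":.011}
for t,z in Z.items():
    for n,p in ps.items():
        for r in regions_of(p,t)[:2]:
            print(t,n,round(r["confidence"],2),np.round(r["pixel"],1),r["pixels"].sum(),np.round(at_z(p,r["pixel"],z),3))
E
```

```text
{'time_s': 0.0, 'joints': array([ 8.37147495e+01,  2.05929949e+01,  6.34557800e-01, -2.02492951e-02,
       -7.01349113e+01, -1.65071380e+01]), 'qd': array([ 0.02696597, -0.02942482, -0.02779681,  0.0181095 ,  0.03275138,
        0.04682879]), 'joint_torque': array([ 8.32399819e-04, -5.82725751e+01,  2.93051648e+01,  6.99758291e+00,
        6.78404438e-03, -1.48048230e-04]), 'tcp_pos': array([0.26132371, 0.62184493, 0.22561062]), 'eef_rot': array([ 1.79905090e+02, -8.27517874e-03, -2.27992780e+01]), 'contact_force': array([-0.71980955,  0.8731796 ,  0.06539515]), 'moment': array([-0.02166002,  0.05996655,  0.04907071]), 'gripper_force': 0.0, 'gripper_width': 0.08771601295822481}
top [[-0.02, -0.985, 0.172, 0.33], [-1.0, 0.023, 0.018, 0.05], [-0.022, -0.171, -0.985, 1.305], [0.0, 0.0, 0.0, 1.0]]
side [[0.81, -0.403, 0.425, 0.117], [-0.585, -0.536, 0.608, -0.521], [-0.018, -0.742, -0.671, 0.72], [0.0, 0.0, 0.0, 1.0]]
ratchet_axis top 0.98 [323.3 254.4] 649 [0.503 0.061 0.08 ]
ratchet_axis side 0.82 [318.6 241.3] 994 [0.524 0.056 0.08 ]
handle_grip top 0.79 [325.2 251.3] 744 [0.511 0.05
[... 183 characters left out ...]
lever_pivot top 0.85 [324.1 246.9] 837 [0.52  0.059 0.08 ]
lever_pivot side 0.95 [312.9 242.2] 715 [0.512 0.061 0.08 ]
rail top 0.63 [322.2 191.6] 11245 [0.659 0.061 0.05 ]
rail side 0.83 [379.  230.9] 11565 [0.678 0.027 0.05 ]
rail side 0.7 [396.8 419.2] 1761 [ 0.396 -0.328  0.05 ]
spare_lens top 0.61 [490.2 301.4] 714 [ 0.39  -0.326  0.03 ]
spare_lens side 0.92 [396.2 421.2] 1781 [ 0.402 -0.324  0.03 ]
film_can top 0.79 [216.  306.7] 210 [0.392 0.318 0.026]
film_can side 0.75 [215.8 220.7] 308 [0.397 0.323 0.026]
light_meter top 0.66 [158.  309.7] 1234 [0.388 0.46  0.011]
light_meter side 0.66 [320.5 243.3] 906 [0.567 0.11  0.011]
light_meter side 0.56 [191.1 199.7] 675 [0.389 0.465 0.011]
```

```bash
python3 - <<'E'
import cv2,numpy as np
a=cv2.imread("pics/top0.png")[150:330,230:430];b=cv2.imread("pics/side0.png")[130:330,220:420]
a=cv2.resize(a,(400,360),interpolation=cv2.INTER_CUBIC)
b=cv2.resize(b,(400,400),interpolation=cv2.INTER_CUBIC)
o=np.zeros((400,800,3),np.uint8);o[:360,:400]=a;o[:,400:]=b
cv2.imwrite("pics/c0.png",o)
E
```

```text
(no output)
```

View pics/c0.png

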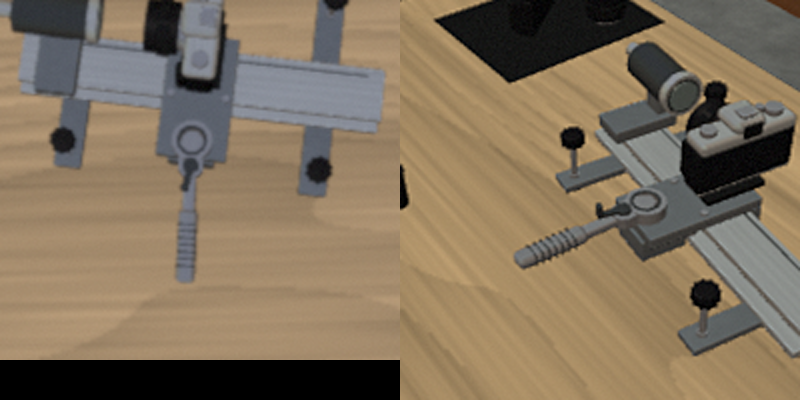

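View pics/top0.png

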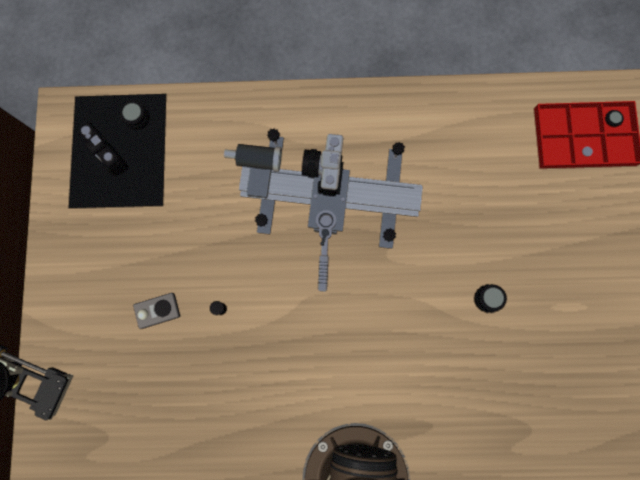

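The crop shows the spanner head at top px (326,219.5), the grip end at about (322.5,290), and the lever tab near (322.5,242), a little to the left (-x image). The knobs are at (261.5,219.5) and (389,235). In the side view the head is at (344,231.5), the grip end at (280,259) and the tab top at (320.5,234.5).

```bash
python3 - <<'E'
from h import *
ps={n:capture(n) for n in("top","side")}
t,s=ps["top"],ps["side"]
P=lambda *a:print(a[0],*[np.round(x,4) for x in a[1:]])
P("head",at_z(t,(326,219.5),.08),at_z(s,(344,231.5),.08),tri([ray(t,(326,219.5)),ray(s,(344,231.5))]))
P("end",at_z(t,(322.8,289),.0715),at_z(s,(280,259),.0715))
P("tab",at_z(t,(322.5,241),.095),at_z(s,(320.5,234.5),.095),tri([ray(t,(322.5,241)),ray(s,(320.5,234.5))]))
k1=at_z(t,(261.5,219.5),.08);k2=at_z(t,(389,235),.08);P("knobs",k1,k2,np.linalg.norm(k1-k2),np.degrees(np.arctan2(*(k1-k2)[[1,0]])))
P("knobs side",at_z(s,(220+172/2,130+138/2),.08),at_z(s,(220+305/2,130+294/2),.08))
for th in("ratchet","handle_grip"):
  for n,p in ps.items():
    for r in regions_of(p,th)[:1]:
        v,u=np.nonzero(r["pixels"])
        w=np.array([at_z(p,(a,b),.0735) for a,b in zip(u,v)])
        print(n,th,w.min(0),w.max(0)); 
        c=w[:,:2].mean(0);_,_,V=np.linalg.svd(w[:,:2]-c);print(c,np.degrees(np.arctan2(V[0,1],V[0,0])))
img=t["pixels"][205:300,295:355];cv2.imwrite("pics/c1.png",cv2.resize(img,None,fx=6,fy=6,interpolation=cv2.INTER_CUBIC))
E
```

```text
head [0.5844 0.053  0.08  ] [0.5887 0.0481 0.08  ] [0.5876 0.0515 0.0774]
end [0.4245 0.0639 0.0715] [0.4308 0.0676 0.0715]
tab [0.5316 0.062  0.095 ] [0.5307 0.0577 0.095 ] [0.5329 0.0618 0.0908]
knobs [0.5881 0.2028 0.08  ] [ 0.5445 -0.0911  0.08  ] 0.2971 81.5615
knobs side [0.5901 0.1996 0.08  ] [ 0.5477 -0.0951  0.08  ]
top ratchet [0.41973153 0.03427274 0.0735    ] [0.60396512 0.07868595 0.0735    ]
[0.50504654 0.06197401] 177.19157595438477
side ratchet [0.42481329 0.02472965 0.0735    ] [0.61340528 0.08658448 0.0735    ]
[0.51415503 0.05751756] 173.11834865040444
top handle_grip [0.41978043 0.0320044  0.0735    ] [0.60629794 0.07631027 0.0735    ]
[0.5117508 0.0602266] 175.46910616997374
side handle_grip [0.32954768 0.31569746 0.0735    ] [0.4096982  0.44344141 0.0735    ]
[0.36890866 0.37780843] -82.74441538606995
```

View pics/c1.png

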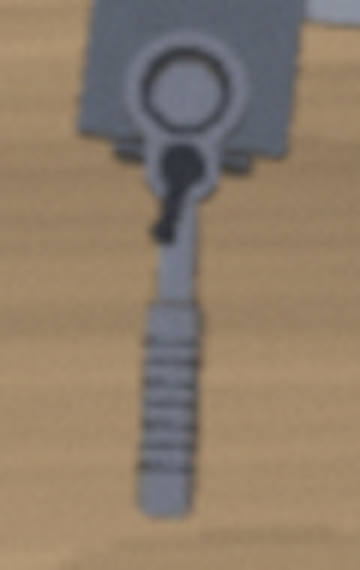

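The lever is on the +y (tighten) side at about -0.36. The bolt axis is at about (0.586,0.0515), the rail yaw is -8.4°, the handle direction is about 175.5°, and the tab is at about (0.531,0.066). I'll bring the gripper above the tab, straddling it.

Call:
{"name": "jog_arm", "arguments": {
  "moves": [
    [[3.9,3.44,0],0,4],
    [[3.9,3.44,0],0,4],
    [[3.9,3.44,0],0,4],
    [[3.9,3.44,0],0,4],
    [[3.9,3.44,0],0,4],
    [[3.9,3.44,0],0,4],
    [[3.9,3.44,0],0,4],
    [[3.9,3.44,0],0,4],
    [[3.9,3.44,0],0,4],
    [[3.9,3.44,0],0,4],
    [[3.9,3.44,0],0,4],
    [[3.9,3.44,0],0,4]
  ]
}}

```text
time_s: 2.7
tcp_pos: [0.5337, 0.0588, 0.2269]
eef_rot: [-180.0, -0.0, -22.8]
contact_force: [1.3, 1.7, 0.8]
gripper_width: 0.0401
gripper_force: 0.0
```

Call:
{"name": "jog_arm", "arguments": {
  "moves": [
    [[0,0,0],-9,4],
    [[0,0,0],-9,4],
    [[0,0,0],0,4],
    [[0,0,0],0,4]
  ]
}}

```text
time_s: 3.2
tcp_pos: [0.533, 0.0605, 0.2267]
eef_rot: [-180.0, -0.0, -5.0]
contact_force: [-0.3, 0.5, 0.4]
gripper_width: 0.0401
gripper_force: 0.0
```

```bash
cat >> h.py <<'E'
def proj_w(s,w,p):
    """world point to wrist pixel"""
    Rm=R.from_euler('xyz',s["eef_rot"],degrees=True).as_matrix()
    t=Rm.T@(np.array(w)-s["tcp_pos"]);H=np.array(p["hand_eye"]);c=H[:3,:3].T@(t-H[:3,3])
    K=np.array(p["mtx"]);r=np.hypot(*c[:2]);th=np.arctan2(r,c[2])
    return K[0,0]*th*c[0]/r+K[0,2],K[1,1]*th*c[1]/r+K[1,2]
def wrist_at_z(s,uv,p,z):
    K=np.array(p["mtx"]);a=(uv[0]-K[0,2])/K[0,0];b=(uv[1]-K[1,2])/K[1,1];th=np.hypot(a,b)
    d=np.array([np.sin(th)*a/th,np.sin(th)*b/th,np.cos(th)]);H=np.array(p["hand_eye"])
    Rm=R.from_euler('xyz',s["eef_rot"],degrees=True).as_matrix()
    o=Rm@H[:3,3]+s["tcp_pos"];d=Rm@H[:3,:3]@d
    return o+d*(z-o[2])/d[2]
E
python3 - <<'E'
from h import *
s=get_state();p=capture("wrist");im=p["pixels"].copy()
for n,w in dict(ax=(.586,.0515,.08),tab=(.5307,.0658,.0967),piv=(.5561,.0539,.08),grip=(.4514,.0621,.079)).items():
    u=proj_w(s,w,p);print(n,np.round(u,1));cv2.circle(im,tuple(int(round(x)) for x in u),3,(0,0,255),1)
for t in("thumb_tab","ratchet_axis","lever"):
    for r in regions_of(p,t)[:2]:print(t,r["confidence"],r["pixel"],r["pixels"].sum(),np.round(wrist_at_z(s,r["pixel"],p,.088),4))
cv2.imwrite("pics/w1.png",im)
E
```

```text
ax [330.9 159. ]
tab [319.3 231. ]
piv [331.1 194.9]
grip [331.5 307.5]
ratchet_axis 0.94 [331.8, 224.4] 4880 [0.5329 0.0554 0.088 ]
lever 0.81 [324.2, 198.2] 689 [0.5554 0.0597 0.088 ]
```

View pics/w1.png

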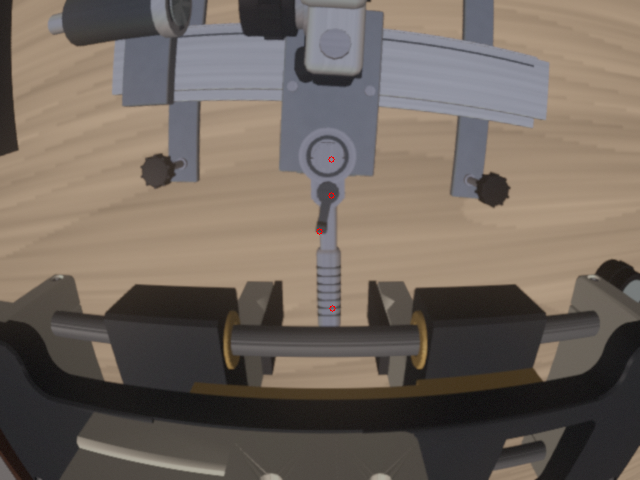

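The wrist view shows the bolt axis at px (327,156), about 3 mm further +y than I had it. The tab is at (320,231), where predicted, and both fingers are clear on either side. I'll descend straddling the tab.

Call:
{"name": "jog_arm", "arguments": {
  "moves": [
    [[0,0,4],0,4],
    [[0,0,4],0,4],
    [[0,0,4],0,4],
    [[0,0,2.2],0,4],
    [[0,0,0],0,4]
  ]
}}

```text
time_s: 4.03
tcp_pos: [0.5319, 0.06, 0.0831]
eef_rot: [179.9, 0.2, -4.8]
contact_force: [0.8, 0.2, 0.6]
gripper_width: 0.0402
gripper_force: 0.0
```

Call:
{"name": "jog_arm", "arguments": {
  "moves": [
    [[0,0.3,0],0,4],
    [[0,0.2,0],0,4],
    [[0,0.2,0],0,4],
    [[0,0,0],0,4]
  ]
}}

```text
time_s: 4.53
tcp_pos: [0.5326, 0.0533, 0.0851]
eef_rot: [-180.0, -0.0, -4.8]
contact_force: [-0.3, -1.0, -0.2]
gripper_width: 0.0401
gripper_force: 0.0
```

Call:
{"name": "jog_arm", "arguments": {
  "moves": [
    [[0,0.15,0],0,4],
    [[0,0.15,0],0,4],
    [[0,0.1,0],0,4],
    [[0,0,0],0,4]
  ]
}}

```text
time_s: 5.03
tcp_pos: [0.5321, 0.0494, 0.0845]
eef_rot: [180.0, 0.0, -4.8]
contact_force: [0.3, -0.6, -0.6]
gripper_width: 0.04
gripper_force: 0.0
```

Call:
{"name": "jog_arm", "arguments": {
  "moves": [
    [[0,0.1,0],0,4],
    [[0,0.1,0],0,4],
    [[0,0,0],0,4]
  ]
}}

```text
time_s: 5.4
tcp_pos: [0.5319, 0.0475, 0.0845]
eef_rot: [-180.0, 0.0, -4.8]
contact_force: [-0.9, -0.1, -0.3]
gripper_width: 0.0401
gripper_force: 0.4
```

Call:
{"name": "jog_arm", "arguments": {
  "moves": [
    [[0,0.1,0],0,4],
    [[0,0.1,0],0,4],
    [[0,0,0],0,4]
  ]
}}

```text
time_s: 5.78
tcp_pos: [0.5318, 0.0453, 0.0846]
eef_rot: [180.0, -0.0, -4.8]
contact_force: [-0.5, 0.4, -0.2]
gripper_width: 0.0399
gripper_force: 0.2
```

Call:
{"name": "jog_arm", "arguments": {
  "moves": [
    [[0,0.1,0],0,4],
    [[0,0.1,0],0,4],
    [[0,0,0],0,4]
  ]
}}

```text
time_s: 6.15
tcp_pos: [0.5317, 0.0433, 0.0846]
eef_rot: [180.0, -0.0, -4.8]
contact_force: [-0.9, -0.2, -0.9]
gripper_width: 0.04
gripper_force: 0.0
```

```bash
python3 - <<'E'
from h import *
s=get_state();print(s["tcp_pos"],s["contact_force"],s["gripper_force"])
t=capture("top");sd=capture("side")
a=cv2.resize(t["pixels"][205:300,295:355],None,fx=6,fy=6,interpolation=cv2.INTER_CUBIC)
b=cv2.resize(sd["pixels"][190:285,265:370],None,fx=4,fy=6,interpolation=cv2.INTER_CUBIC)
cv2.imwrite("pics/c2.png",np.hstack([a,b]))
E
```

```text
[0.53165662 0.04330957 0.08458483] [-0.85042659 -0.2266188  -0.89682327] 0.041133679915219545
```

View pics/c2.png

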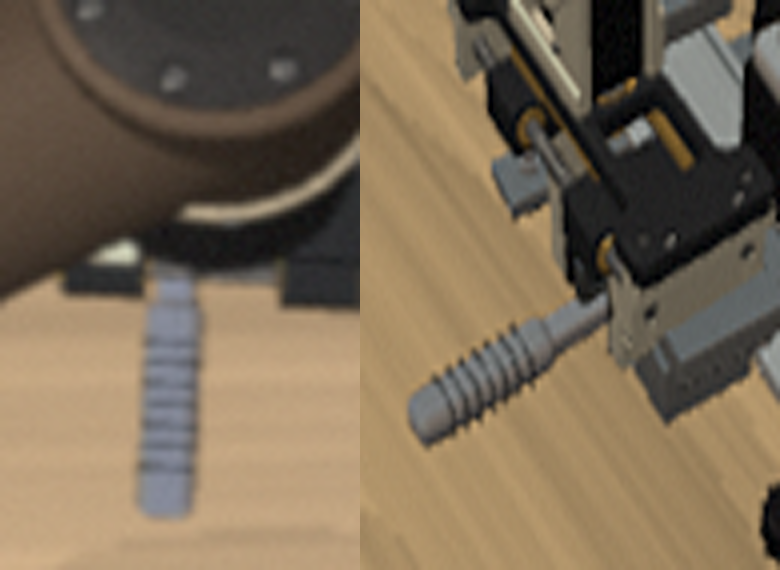

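In both views the gripper hides the tab and the handle hasn't moved. I'll check with the wrist camera.

```bash
python3 - <<'E'
from h import *
s=get_state();p=capture("wrist")
for n,w in dict(piv=(.557,.0565,.085),tabneg=(.531,.068,.0967),tabpos=(.5295,.049,.0967)).items(): print(n,np.round(proj_w(s,w,p),1))
cv2.imwrite("pics/w2.png",cv2.resize(p["pixels"][100:400,160:500],None,fx=2,fy=2,interpolation=cv2.INTER_CUBIC))
E
```

```text
piv [291.9 254.3]
tabneg [271.3 319.1]
tabpos [313.6 319.4]
```

View pics/w2.png

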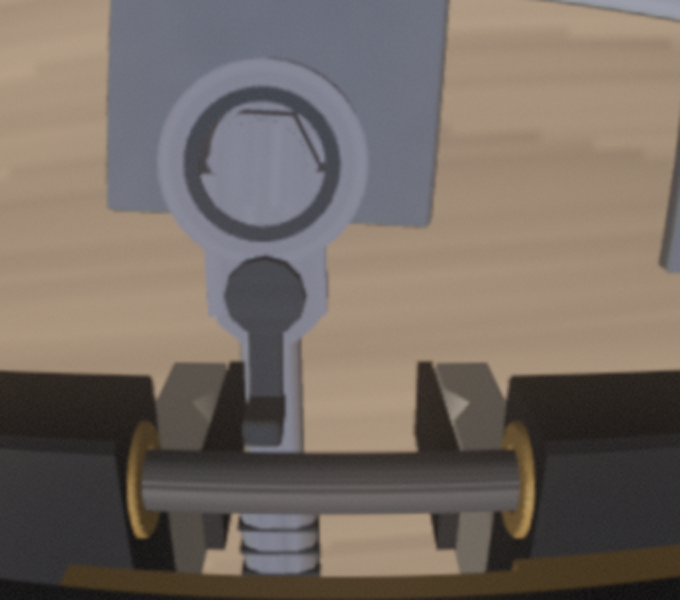

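The tab (crop px 264,420) is against the left finger and almost in line with the handle, so it isn't over yet. I'll keep pushing gently.

Call:
{"name": "jog_arm", "arguments": {
  "moves": [
    [[0,0.1,0],0,4],
    [[0,0.1,0],0,4],
    [[0,0,0],0,4]
  ]
}}

```text
time_s: 6.68
tcp_pos: [0.5314, 0.0414, 0.0846]
eef_rot: [180.0, -0.0, -4.8]
contact_force: [-0.3, 0.4, -0.7]
gripper_width: 0.0402
gripper_force: 0.0
```

Call:
{"name": "jog_arm", "arguments": {
  "moves": [
    [[0,0.1,0],0,4],
    [[0,0.1,0],0,4],
    [[0,0,0],0,4]
  ]
}}

```text
time_s: 7.05
tcp_pos: [0.5313, 0.0394, 0.0846]
eef_rot: [180.0, -0.0, -4.8]
contact_force: [-0.8, -0.3, -0.3]
gripper_width: 0.04
gripper_force: 0.0
```

```bash
python3 - <<'E'
from h import *
s=get_state();p=capture("wrist")
cv2.imwrite("pics/w3.png",cv2.resize(p["pixels"][170:360,220:420],None,fx=2,fy=2,interpolation=cv2.INTER_CUBIC))
E
```

```text
(no output)
```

View pics/w3.png

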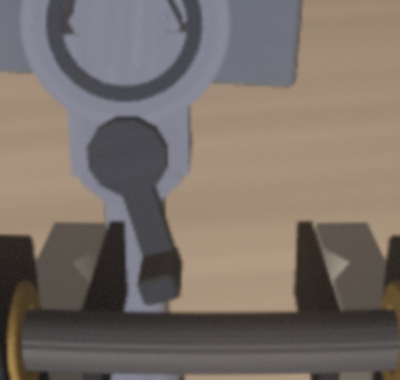

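The lever has snapped to the loosening side: the tab is at crop px (160,275), right of the handle. I'll back off and lift, then refine the axis and handle direction from the wrist pixels already measured.

Call:
{"name": "jog_arm", "arguments": {
  "moves": [
    [[0,-0.7,0],0,4],
    [[0,0,-4],0,4],
    [[0,0,-2],0,4],
    [[-2,0,0],0,4],
    [[-3,0,0],0,4],
    [[-3,0,0],0,4],
    [[0,0,0],0,4]
  ]
}}

```text
time_s: 7.98
tcp_pos: [0.4507, 0.0534, 0.1449]
eef_rot: [-180.0, -0.0, -4.7]
contact_force: [0.4, -0.3, -0.3]
gripper_width: 0.0404
gripper_force: 0.0
```

```bash
python3 - <<'E'
from h import *
p=capture("wrist")
s=dict(tcp_pos=np.array([.53166,.0433,.0846]),eef_rot=[180,0,-4.8])
a=wrist_at_z(s,(160+263/2,100+163/2),p,.08);g=wrist_at_z(s,(160+279.5/2,100+560/2),p,.079)
print("w2",a,g,np.degrees(np.arctan2(*(g-a)[[1,0]])))
s=dict(tcp_pos=np.array([.533,.0605,.2267]),eef_rot=[180,0,-5])
a=wrist_at_z(s,(327,156.5),p,.08);g=wrist_at_z(s,(328.7,310),p,.079);k=[wrist_at_z(s,u,p,.084) for u in((157,171),(491,190))]
print("w1",a,g,np.degrees(np.arctan2(*(g-a)[[1,0]])),k)
s=get_state();print(s["tcp_pos"],s["eef_rot"],s["joints"])
E
```

```text
w2 [0.58901588 0.05355411 0.08      ] [0.48082041 0.06191676 0.079     ] 175.58027961486354
w1 [0.58824122 0.0544172  0.08      ] [0.44895265 0.06489562 0.079     ] 175.69784933120107 [array([0.59363154, 0.20176055, 0.084     ]), array([ 0.55134802, -0.0863394 ,  0.084     ])]
[0.45196208 0.05361464 0.14508715] [-1.79959085e+02 -6.06560479e-02 -4.72414690e+00] [ 3.16920886e+01  3.78667232e+00 -3.27455082e+01  3.84085701e-03
 -5.33947192e+01  5.35814979e+01]
```

Call:
{"name": "jog_arm", "arguments": {
  "moves": [
    [[0.2,-1.1,0],0,4],
    [[0,0,3],0,4],
    [[0,0,3],0,4],
    [[0,0,2.7],0,4],
    [[0,0,0],0,2.9],
    [[0,0,0],0,2.9],
    [[0,0,0],0,2.9]
  ]
}}

```text
time_s: 8.9
tcp_pos: [0.456, 0.0645, 0.0586]
eef_rot: [-179.9, -0.1, -4.8]
contact_force: [-0.1, -0.0, -0.3]
gripper_width: 0.0293
gripper_force: 0.0
```

Call:
{"name": "jog_arm", "arguments": {
  "moves": [
    [[0.05,-1.16,0],5,2.9],
    [[0.05,-1.16,0],5,2.9],
    [[0.2,-2.31,0],10,2.9],
    [[0.2,-2.31,0],10,2.9],
    [[0.2,-2.31,0],10,2.9],
    [[0.1,-1.62,0],7,2.9],
    [[0,0,0],0,2.9]
  ]
}}

```text
time_s: 9.78
tcp_pos: [0.5061, 0.1581, 0.0582]
eef_rot: [-179.9, -0.0, -51.7]
contact_force: [0.6, 0.8, 0.3]
gripper_width: 0.0289
gripper_force: 0.0
```

Call:
{"name": "jog_arm", "arguments": {
  "moves": [
    [[0.05,1.16,0],-5,2.9],
    [[0.05,1.16,0],-5,2.9],
    [[0.05,1.16,0],-5,2.9],
    [[0.05,1.16,0],-5,2.9],
    [[0.05,1.16,0],-5,2.9],
    [[0.05,1.16,0],-5,2.9],
    [[0.05,1.16,0],-5,2.9],
    [[0.05,1.16,0],-5,2.9]
  ]
}}

```text
time_s: 10.78
tcp_pos: [0.4583, 0.0812, 0.0586]
eef_rot: [-179.8, -0.2, -11.4]
contact_force: [1.9, 7.1, -3.1]
gripper_width: 0.0289
gripper_force: 3.5
```

```bash
cat > st.py <<'E'
from h import *
s=get_state();A=np.array([.5885,.054])
d=s["tcp_pos"][:2]-A;r=np.linalg.norm(d);ph=np.degrees(np.arctan2(d[1],d[0]))%360
u=d/r;t=np.array([-u[1],u[0]]);F=s["contact_force"]
print("t %.2f r %.4f q_tcp %.1f yawq %.1f Ft %.1f Fr %.1f Fz %.1f z %.4f Mz %.2f gf %.1f"%(s["time_s"],r,ph-171.6,s["eef_rot"][2]+8.4,F[:2]@t,F[:2]@u,F[2],s["tcp_pos"][2],s["moment"][2],s["gripper_force"]))
E
python3 st.py
```

```text
t 10.78 r 0.1330 q_tcp -3.4 yawq -3.0 Ft -7.3 Fr -0.4 Fz -3.1 z 0.0586 Mz -0.07 gf 3.5
```

Biting: 7.3 N, as expected. I'll carry on with the first stroke, which can't yet reach the stop.

Call:
{"name": "jog_arm", "arguments": {
  "moves": [
    [[0.05,1.16,0],-5,2.9],
    [[0.05,1.16,0],-5,2.9],
    [[0.05,1.16,0],-5,2.9],
    [[0.05,1.16,0],-5,2.9],
    [[0.05,1.16,0],-5,2.9],
    [[0.05,1.16,0],-5,2.9],
    [[0.05,1.16,0],-5,2.9],
    [[0.05,1.16,0],-5,2.9],
    [[0.05,1.16,0],-5,2.9]
  ]
}}

```text
time_s: 11.9
tcp_pos: [0.4774, -0.0192, 0.0586]
eef_rot: [180.0, -0.3, 33.5]
contact_force: [0.5, 8.6, 0.1]
gripper_width: 0.0295
gripper_force: 3.3
```

```bash
python3 st.py
```

```text
t 11.90 r 0.1330 q_tcp 41.8 yawq 41.9 Ft -6.8 Fr -5.2 Fz 0.1 z 0.0586 Mz -0.10 gf 3.3
```

Call:
{"name": "jog_arm", "arguments": {
  "moves": [
    [[0,-0.23,0],1,2.9],
    [[0,-0.23,0],1,2.9],
    [[0,0,0],0,2.9]
  ]
}}

```text
time_s: 12.28
tcp_pos: [0.4732, -0.0161, 0.0577]
eef_rot: [180.0, -0.0, 31.2]
contact_force: [0.2, -0.6, -0.4]
gripper_width: 0.029
gripper_force: 0.0
```

```bash
python3 st.py
```

```text
t 12.28 r 0.1349 q_tcp 39.7 yawq 39.6 Ft 0.6 Fr 0.2 Fz -0.4 z 0.0577 Mz 0.03 gf 0.0
```

Call:
{"name": "jog_arm", "arguments": {
  "moves": [
    [[0.2,-2.31,0],10,2.9],
    [[0.2,-2.31,0],10,2.9],
    [[0.2,-2.31,0],10,2.9],
    [[0.2,-2.31,0],10,2.9],
    [[0.2,-2.31,0],10,2.9],
    [[0.2,-2.31,0],10,2.9],
    [[0.2,-2.31,0],10,2.9],
    [[0.2,-2.31,0],10,2.9],
    [[0.05,-1.16,0],5,2.9],
    [[0,0,0],0,2.9]
  ]
}}

```text
time_s: 13.52
tcp_pos: [0.5086, 0.1604, 0.0572]
eef_rot: [180.0, -0.0, -53.7]
contact_force: [0.6, 0.2, 0.1]
gripper_width: 0.0293
gripper_force: 0.0
```

```bash
python3 st.py
```

```text
t 13.53 r 0.1330 q_tcp -44.7 yawq -45.3 Ft -0.6 Fr -0.2 Fz 0.1 z 0.0572 Mz 0.05 gf 0.0
```

Call:
{"name": "jog_arm", "arguments": {
  "moves": [
    [[0,0.23,0],-1,2.9],
    [[0,0.23,0],-1,2.9],
    [[0,0.23,0],-1,2.9]
  ]
}}

```text
time_s: 13.9
tcp_pos: [0.5035, 0.156, 0.0579]
eef_rot: [-179.9, -0.0, -50.7]
contact_force: [2.6, 0.6, -1.7]
gripper_width: 0.0284
gripper_force: 1.2
```

Call:
{"name": "jog_arm", "arguments": {
  "moves": [
    [[0,0.23,0],-1,2.9],
    [[0,0.23,0],-1,2.9]
  ]
}}

```text
time_s: 14.15
tcp_pos: [0.5001, 0.1532, 0.0579]
eef_rot: [-179.9, -0.0, -48.7]
contact_force: [3.0, 1.1, -0.1]
gripper_width: 0.0289
gripper_force: 1.5
```

Call:
{"name": "jog_arm", "arguments": {
  "moves": [
    [[0.02,0.23,0],-1,2.9]
  ]
}}

```text
time_s: 14.28
tcp_pos: [0.4986, 0.1517, 0.0579]
eef_rot: [-179.9, -0.0, -47.7]
contact_force: [2.4, 3.1, -0.1]
gripper_width: 0.0292
gripper_force: 2.1
```

Call:
{"name": "jog_arm", "arguments": {
  "moves": [
    [[0,0.23,0],-1,2.9]
  ]
}}

```text
time_s: 14.4
tcp_pos: [0.497, 0.1503, 0.0579]
eef_rot: [-179.9, -0.0, -46.7]
contact_force: [5.4, 3.5, -0.4]
gripper_width: 0.0289
gripper_force: 2.7
```

```bash
python3 st.py
```

```text
t 14.40 r 0.1328 q_tcp -38.1 yawq -38.3 Ft -6.3 Fr -1.2 Fz -0.4 z 0.0579 Mz -0.06 gf 2.7
```

Call:
{"name": "jog_arm", "arguments": {
  "moves": [
    [[0.02,0.23,0],-1,2.9],
    [[0,0.23,0],-1,2.9],
    [[0,0.23,0],-1,2.9],
    [[0.02,0.23,0],-1,2.9]
  ]
}}

```text
time_s: 14.9
tcp_pos: [0.4911, 0.1441, 0.0579]
eef_rot: [-179.8, -0.0, -42.7]
contact_force: [3.2, 5.9, -2.1]
gripper_width: 0.0293
gripper_force: 3.5
```

Force 6.7 N; the bolt is turning. I'll continue.

Call:
{"name": "jog_arm", "arguments": {
  "moves": [
    [[0.02,0.23,0],-1,2.9],
    [[0,0.23,0],-1,2.9],
    [[0,0.23,0],-1,2.9],
    [[0.02,0.23,0],-1,2.9]
  ]
}}

```text
time_s: 15.4
tcp_pos: [0.4851, 0.1372, 0.0579]
eef_rot: [-179.8, -0.0, -38.7]
contact_force: [1.9, 8.0, -0.4]
gripper_width: 0.0291
gripper_force: 3.6
```

Call:
{"name": "jog_arm", "arguments": {
  "moves": [
    [[0,0.23,0],-1,2.9],
    [[0,0.23,0],-1,2.9],
    [[0.02,0.23,0],-1,2.9]
  ]
}}

```text
time_s: 15.78
tcp_pos: [0.4809, 0.1316, 0.0579]
eef_rot: [-179.8, -0.0, -35.7]
contact_force: [0.3, 8.4, 0.7]
gripper_width: 0.0294
gripper_force: 3.6
```

Call:
{"name": "jog_arm", "arguments": {
  "moves": [
    [[0.02,0.23,0],-1,2.9],
    [[0,0.23,0],-1,2.9],
    [[0,0.23,0],-1,2.9],
    [[0.02,0.23,0],-1,2.9]
  ]
}}

```text
time_s: 16.27
tcp_pos: [0.4758, 0.1238, 0.0578]
eef_rot: [-179.9, 0.0, -31.7]
contact_force: [-1.1, 7.9, 1.8]
gripper_width: 0.029
gripper_force: 3.6
```

Call:
{"name": "jog_arm", "arguments": {
  "moves": [
    [[0.02,0.23,0],-1,2.9],
    [[0,0.23,0],-1,2.9],
    [[0,0.23,0],-1,2.9],
    [[0.02,0.23,0],-1,2.9]
  ]
}}

```text
time_s: 16.77
tcp_pos: [0.4713, 0.1155, 0.0578]
eef_rot: [-179.9, 0.0, -27.7]
contact_force: [-0.4, 8.5, 1.0]
gripper_width: 0.029
gripper_force: 3.7
```

Call:
{"name": "jog_arm", "arguments": {
  "moves": [
    [[0.02,0.23,0],-1,2.9],
    [[0,0.23,0],-1,2.9],
    [[0,0.23,0],-1,2.9],
    [[0.02,0.23,0],-1,2.9]
  ]
}}

```text
time_s: 17.27
tcp_pos: [0.4674, 0.107, 0.0578]
eef_rot: [-179.9, 0.0, -23.7]
contact_force: [-1.4, 8.9, 1.1]
gripper_width: 0.0289
gripper_force: 3.7
```

Call:
{"name": "jog_arm", "arguments": {
  "moves": [
    [[0.02,0.23,0],-1,2.9],
    [[0,0.23,0],-1,2.9],
    [[0,0.23,0],-1,2.9],
    [[0.02,0.23,0],-1,2.9]
  ]
}}

```text
time_s: 17.77
tcp_pos: [0.4641, 0.0984, 0.0577]
eef_rot: [-179.9, 0.0, -19.7]
contact_force: [-2.6, 10.2, 2.0]
gripper_width: 0.0292
gripper_force: 4.3
```

The force is rising (8.7 N tangential), so I'll take smaller steps.

Call:
{"name": "jog_arm", "arguments": {
  "moves": [
    [[0.02,0.23,0],-1,2.9],
    [[0,0.11,0],-0.5,2.9]
  ]
}}

```text
time_s: 18.02
tcp_pos: [0.4632, 0.0953, 0.0577]
eef_rot: [-179.9, 0.0, -18.2]
contact_force: [-2.6, 11.0, 1.5]
gripper_width: 0.0291
gripper_force: 4.9
```

Call:
{"name": "jog_arm", "arguments": {
  "moves": [
    [[0.02,0.23,0],-1,2.9],
    [[0,0.11,0],-0.5,2.9]
  ]
}}

```text
time_s: 18.27
tcp_pos: [0.4623, 0.0922, 0.0577]
eef_rot: [-179.9, 0.0, -16.7]
contact_force: [-3.7, 12.9, 1.2]
gripper_width: 0.0292
gripper_force: 5.6
```

```bash
python3 st.py
```

```text
t 18.27 r 0.1319 q_tcp -8.4 yawq -8.3 Ft -11.3 Fr 7.3 Fz 1.2 z 0.0577 Mz 0.04 gf 5.6
```

Call:
{"name": "jog_arm", "arguments": {
  "moves": [
    [[0,0.15,0],-0.7,2.9],
    [[0,0,0],0,2.9],
    [[0,0,0],0,2.9]
  ]
}}

```text
time_s: 18.65
tcp_pos: [0.4619, 0.0908, 0.0577]
eef_rot: [-179.9, 0.0, -16.1]
contact_force: [-3.3, 12.0, 1.2]
gripper_width: 0.029
gripper_force: 5.3
```

```bash
python3 st.py
```

```text
t 18.65 r 0.1319 q_tcp -7.8 yawq -7.7 Ft -10.6 Fr 6.5 Fz 1.2 z 0.0577 Mz -0.01 gf 5.3
```

The force holds at 10.6 N with no motion. A small further push will confirm that this is the stop.

Call:
{"name": "jog_arm", "arguments": {
  "moves": [
    [[0.02,0.23,0],-1,2.9],
    [[0,0,0],0,2.9],
    [[0,0,0],0,2.9]
  ]
}}

```text
time_s: 19.02
tcp_pos: [0.4613, 0.0886, 0.0577]
eef_rot: [-179.9, 0.0, -15.1]
contact_force: [-4.5, 11.8, 1.6]
gripper_width: 0.0292
gripper_force: 5.6
```

```bash
python3 st.py
```

```text
t 19.02 r 0.1318 q_tcp -6.8 yawq -6.7 Ft -10.2 Fr 7.4 Fz 1.6 z 0.0577 Mz 0.05 gf 5.6
```

Call:
{"name": "jog_arm", "arguments": {
  "moves": [
    [[-0.05,0.23,0],-1,2.9],
    [[0,0.11,0],-0.5,2.9],
    [[0,0,0],0,2.9],
    [[0,0,0],0,2.9]
  ]
}}

```text
time_s: 19.52
tcp_pos: [0.4606, 0.0858, 0.0577]
eef_rot: [-179.8, -0.0, -13.6]
contact_force: [-1.4, 13.3, -1.1]
gripper_width: 0.0289
gripper_force: 6.2
```

```bash
python3 st.py
```

```text
t 19.52 r 0.1318 q_tcp -5.5 yawq -5.2 Ft -12.5 Fr 4.5 Fz -1.1 z 0.0577 Mz 0.04 gf 6.2
```

Call:
{"name": "jog_arm", "arguments": {
  "moves": [
    [[-0.02,0.23,0],-1,2.9],
    [[0,0.11,0],-0.5,2.9],
    [[0,0,0],0,2.9],
    [[0,0,0],0,2.9]
  ]
}}

```text
time_s: 20.02
tcp_pos: [0.4599, 0.0827, 0.0577]
eef_rot: [-179.8, -0.1, -12.1]
contact_force: [-1.2, 14.9, -2.1]
gripper_width: 0.0294
gripper_force: 6.7
```

```bash
python3 st.py
```

```text
t 20.02 r 0.1318 q_tcp -4.2 yawq -3.7 Ft -14.3 Fr 4.4 Fz -2.1 z 0.0577 Mz -0.00 gf 6.7
```

Static force has risen to 14.3 N, twice the running load, so the bolt is on its stop. I'll ease off, open the gripper and lift away.

Call:
{"name": "jog_arm", "arguments": {
  "moves": [
    [[0,-0.23,0],1,2.9],
    [[0,-0.23,0],1,2.9],
    [[0,-0.23,0],1,2.9],
    [[0,-0.23,0],1,2.9],
    [[0,-0.23,0],1,2.9],
    [[0,-0.23,0],1,2.9],
    [[0,-0.23,0],1,2.9],
    [[0,-0.23,0],1,2.9],
    [[0,0,0],0,4.5],
    [[0,0,0],0,4.5],
    [[0,0,0],0,4.5]
  ]
}}

```text
time_s: 21.4
tcp_pos: [0.4641, 0.0981, 0.0575]
eef_rot: [180.0, 0.0, -20.1]
contact_force: [-0.1, -1.2, 0.0]
gripper_width: 0.0446
gripper_force: 0.0
```

```bash
python3 st.py
```

```text
t 21.40 r 0.1320 q_tcp -11.1 yawq -11.7 Ft 1.1 Fr -0.3 Fz 0.0 z 0.0575 Mz -0.02 gf 0.0
```

Call:
{"name": "jog_arm", "arguments": {
  "moves": [
    [[0,0,-2],0,4.5],
    [[0,0,-4],0,4.5],
    [[0,0,-4],0,4.5],
    [[0,0,-5],0,4.5],
    [[0,0,0],0,4.5],
    [[0,0,0],0,4.5]
  ]
}}

```text
time_s: 22.15
tcp_pos: [0.4638, 0.0981, 0.2073]
eef_rot: [-180.0, 0.0, -20.1]
contact_force: [-0.2, 0.1, -0.1]
gripper_width: 0.0449
gripper_force: 0.0
```

```bash
python3 st.py; python3 - <<'E'
from h import *
p=capture("wrist")
cv2.imwrite("pics/w4.png",p["pixels"])
E
```

```text
t 22.15 r 0.1323 q_tcp -11.1 yawq -11.7 Ft -0.0 Fr 0.2 Fz -0.1 z 0.2073 Mz 0.02 gf 0.0
```

View pics/w4.png

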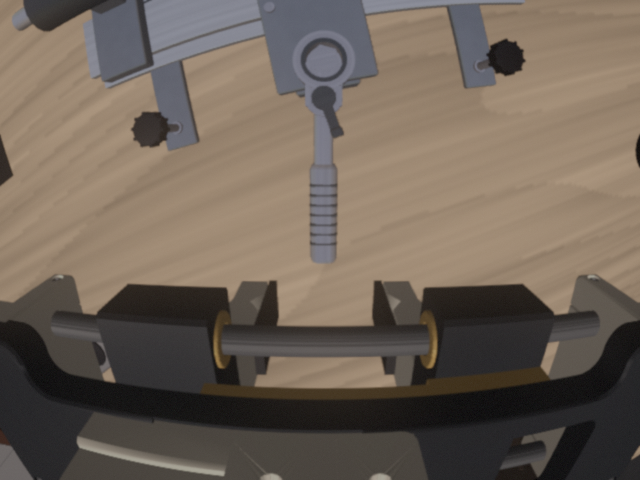

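The picture shows the gripper clear, the handle at rest and the lever tab at (337,130), on the loosening side. I'll hand it in.

```bash
python3 -c "
from plant import close_job
print(close_job())"
```

```text
the job is handed in; nothing more can be done
None
```

The lever is set to loosen and the bolt is unscrewed until it felt solid against its stop (peak push about 14 N at the grip); I eased off, let go with the gripper clear and handed the job in at about 22 s, with no verdict returned.

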